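# Move a wet-glazed candle holder to the drying bay with ratchet tongs

## Task

The candle holder has just been glazed, so do not touch it with the gripper: lay the ratchet tongs' jaws round its bare square stem, squeeze the tong grips together until the ratchet holds by itself, take the tongs by the pivot block, lift the holder clear of the table, carry it to the three-sided drying bay and stand it down wholly inside. Let go, press the spring grip down sideways so that the ratchet lets go and the jaws open, then draw the tongs back off the holder and leave them lying flat on the table, open and well clear of it. Keep the holder upright and leave the other things where they are.

Things in the scene. Friction and masses are not known exactly. Their poses are not given: they have to be found in the camera images.
- tongs: Steel ratchet tongs like large scissors, 200 mm long, 34 mm high, lying flat, 0.33 kg: the rigid half. Origin under the pivot, on the table; x towards the jaws, y to the side of its own grip post, z up. They stand on the pivot block and two rear feet and do not tip when the spring grip is pressed.
- tongs_block (a point): Top centre of the pivot block: tongs x=0, y=0, z=34 mm. The block is 36 (x) by 26 (y) by 34 mm high: grip it across its y faces to carry the tongs.
- tongs_bar (a point): Middle of the rear cross bar, tongs x=-105, y=-20, z=21 mm (its top). The bar spans x -110 to -100, y -65 to 25 mm, a foot at each end, three ratchet teeth underneath.
- tongs_jaws (a point): Midway between the closed jaw pads, tongs x=76, y=0, z=19 mm: the stem's middle goes here. Pads: x 62 to 90, z 12 to 26 mm, flat. The rigid pad's inner face is at y=-12 (outer -20). Open, the swinging pad's inner face is at y=+33 (outer +43); it swings in to y=+12, parallel, at handle 0.28. The jaw arms run from the block to the pads at |y| under 25 mm.
- tongs_fixed_grip (a point): Top centre of the round grip post of the rigid half, at tongs x=-70, y=+10 mm: upright cylinder, diameter 18 mm, z 4 to 22 mm.
- tongs_press_grip (a point): Top centre of the swinging half's grip post (spring grip): upright cylinder, diameter 18 mm, z 8 to 32 mm, 10 mm taller than the other. Open at tongs x=-65, y=-38 (67 mm over both posts), locked at 0.40 at x=-75, y=-10 (38 mm over). Locked, pressing it straight down gives 6 mm (spring 1.5 to 10 N); by 4 mm the ratchet lets go and the tongs spring open.
- handle (a joint): Angle of the swinging half, rad: 0 fully open (a light spring returns it), growing as the grip posts are squeezed, at most 0.49. Pads touch a 24 mm stem at 0.28. Ratchet teeth stop it opening at 0.34, 0.40 and 0.46. The swinging jaw is sprung: past 0.28 its force on the stem grows from 8 to 16 N; squeezing takes up to about 25 N.
- release (a joint): How far the spring grip is pressed down (sideways to the scissor plane), m: 0 at rest, 0.006 at most; the ratchet lets go between 0.0025 and 0.004.
- holder: The glazed candle holder, 72 mm tall, about 0.15 kg; origin at the centre of its underside, x and y along its sides, z up. Square clay foot 60 x 60 x 8 mm, bare square clay stem 24 x 24 mm from z=8 to 44, white round cup, diameter 60 mm, z 44 to 72. The cup overhangs: the jaws come at the stem from the side, square to its faces, between foot and cup.
- bay: Fixed drying bay of plywood: floor on the table 100 (x) by 130 (y) mm, fenced by walls 30 mm high and 8 mm thick at its +x end and both y sides, open at its -x end and above; origin on the table in the middle of the floor, which is drawn as a white sheet.
- brush_pot: Fixed square wooden pot 90 by 90 mm, 110 mm high, with brushes up to 0.23 m high; origin under its centre. An obstacle between the two work places.
- dish: Small white dish, radius 38, height 28 mm, loose; origin under its centre. Leave alone.
- mug_a: White mug, radius 40, height 95 mm, loose. Leave alone.
- mug_b: White mug, radius 40, height 95 mm, loose. Leave alone.
- glaze_jar: Closed glass jar, radius 36, height 90 mm, loose. Leave alone.
- bowl: Clay bowl, radius 60, height 50 mm, loose. Leave alone.
Things that resemble listed ones, but are neither listed nor needed, are in the scene too. What is shaped like the tongs but blue or pink is not meant.

How it is judged:
By the outcome, as a careful person would: the job done as asked, in the order asked, and still so for the second after the job is handed in, with the robot touching nothing.
It also fails if it takes over 72 s, if anything falls off the work surface, if the arm or the gripper's body presses on something with over 40 N, if the wrist force passes 120 N, or if a joint passes its speed limit or range.

## Robot

A 7-joint arm with a two-finger parallel gripper is mounted at the origin on the work surface. World frame = base frame: x ahead of the robot, y to its left, z up, the work surface at z = 0. Lengths are in m, angles in rad, forces in N, time in s.
With the tool pointing down it reaches from about 0.4 to 0.9 m from the base axis. Payload 5.6 kg.
Tool frame: the origin (TCP) lies midway between the tips of the shut fingers; the grasp point (between the pads) lies 19 mm behind it; z points along the fingers, y is the line along which they close (so a half turn about z gives the same grasp; the last joint's range is limited). The gripper opens to 92 mm and grips with 3 to 60 N. Pads are 20 mm wide; open, the fingers measure 128 mm over their backs; the gripper's body (75 mm by 189 mm) begins 69 mm behind the grasp point.
Start: joints at [1.262, 0.468, -0.012, 1.603, 0.006, 1.071, -0.056], TCP at [0.171, -0.627, 0.215] pointing down, gripper open.
Joint ranges: [-2.53, 2.53], [-0.31, 2.02], [-1.57, 1.55], [0.28, 2.44], [-1.29, 4.43], [0.15, 1.84], [-2.92, 2.92]. Speed limits (rad/s): [2.57, 2.57, 3.14, 3.14, 3.14, 3.14, 3.14].

## Interface

Orientations are given as a 3x3 rotation matrix whose columns are the frame's x, y, z axes.
In Python, from station import env, effector, solver, viewer, workorder, search_frame, tip_of gives the robot as it stands. Calls block until the motion is done:
- env.reach(position, orientation): joint-space move of the TCP to a pose.
- env.movel(position, frame=None, rate=0.15): straight line of the TCP; frame=None keeps the orientation; rate is the mean speed in m/s.
- env.goto_joints(angles): joint-space move.
- effector.release() and effector.grasp(squeeze=None): open the fingers fully, or close them until they stop; squeeze is the grip in N (None keeps the last).
- env.pause(seconds).
- solver.inverse_kinematics(position, orientation): joint angles nearest the present ones, or None.
- env.sense(): the state.
- viewer.read_camera(name): name is "side" or "top" or "wrist"; returns (picture, depth): 480x640x3 uint8, red, green, blue; 480x640 float32, m along the optical axis (not along the pixel's ray), 0 where there is no reading.
- viewer.camera_info(name): a dict with "intrinsics" (3x3 intrinsics, pixels), "eye" and "rotation" of the camera in the world; the wrist camera has in their place "T_tool_cam" (4x4, takes a point from camera to tool coordinates, whose origin is the TCP and whose axes are the flange's). Camera axes: x right, y up, looking along -z (the intrinsics and any distortion apply to the point x, -y, -z); pixel columns grow to the right and rows downward; lengths in m; the calibration is good to about 2 mm. The wrist camera is an equidistant fisheye: a pixel r from the principal point sees the ray r / f radians off the axis. A picture is of the moment at which its call begins: read the wrist's pose just before it. camera_info takes no time and is no camera call.
A pose or a line that the arm cannot do raises env.PlanningError and nothing moves.
- workorder.finish_job(): hands the job in; it is judged then, once.
Trained networks look in the newest picture that a camera, given by its name, has taken for a name from the list of things; names that differ only in an ending like _2 or _b are one class to them, and where a whole thing is asked for, a point or a joint stands for the part that bears it (a point fixed in the world has none). Each returns a list of dicts, best first, with "score" (0 to 1); they miss things now and then, are a little off and sometimes report something else, mostly with a low value. They report only what shows in the picture. A call takes as long as a camera call. They do not tell look-alikes from the thing itself.
- search_frame(camera, name): "at" ([x, y, z] in m, in world coordinates, good to about 4 mm: the middle of the surface that is visible of it).
- tip_of(camera, name): "at" ([x, y, z] in m, in world coordinates, good to about 4 mm: a listed point, or the origin of a listed thing).
The state is a dict: "t": time; "joint_positions": joint angles; "joint_velocities": joint speeds; "tau": joint torques, N m; "ee_pos": TCP position; "tcp_rot": TCP orientation; "wrist_force": force on the tool from outside, world axes, zero at the start; "moment": the same for the moment, N m; "gripper_width": finger opening in m; "grasp_force": force on a finger pad.
Only numpy, scipy, OpenCV 4.12 (cv2) and the standard library are available. Lean on these libraries where they do the work, as an engineer would, in place of code of your own. Each camera call takes 0.05 s, during which the arm holds its last target. There are 200 camera calls.

## Working session

There is one attempt and no reset: what is moved stays moved. The work goes in short steps, each a Python script; the robot and the scene stay as the last script left them, time stands still between calls to the robot, and variables do not carry over. Pictures are saved under pics/ and viewed, at most 12 in all, crops included, and the job is handed in when it is done.

```bash
ls; mkdir -p pics; cat > h.py <<'E'
from station import env, effector, solver, viewer, workorder, search_frame, tip_of
import numpy as np, cv2
def cloud(name):
    """picture and world xyz per pixel for fixed cameras"""
    im,d=viewer.read_camera(name); c=viewer.camera_info(name); K=np.array(c["intrinsics"])
    v,u=np.mgrid[0:480,0:640]
    p=np.stack([(u-K[0,2])/K[0,0]*d,-(v-K[1,2])/K[1,1]*d,-d],-1)
    return im,p@np.array(c["rotation"]).T+np.array(c["eye"]),d
def save(n,im): cv2.imwrite("pics/"+n,im[:,:,::-1])
E
python3 - <<'E'
from h import *
for n in("top","side"):
    im,P,d=cloud(n); save(n+"0.png",im); np.savez("%s0.npz"%n,im=im,P=P)
    print(n,viewer.camera_info(n))
    for k in("tongs","holder","bay","brush_pot","tongs_block","tongs_jaws","tongs_press_grip","tongs_fixed_grip"):
        f=search_frame if k in("tongs","holder") else tip_of
        print(k,[(np.round(r["at"],3).tolist(),round(r["score"],2)) for r in f(n,k)][:4])
print(viewer.camera_info("wrist"))
s=env.sense();print(s["t"],s["ee_pos"],s["tcp_rot"])
E
```

```text
pics
top {'intrinsics': array([[464.53894252,   0.        , 326.02206618],
       [  0.        , 464.53894252, 240.60115672],
       [  0.        ,   0.        ,   1.        ]]), 'eye': array([ 0.34918243, -0.01852679,  1.07538214]), 'rotation': array([[-0.01244523,  0.98898021, -0.14752379],
       [-0.99961293, -0.01597646, -0.02277589],
       [-0.02488181,  0.14718323,  0.98879623]])}
tongs [([0.229, -0.288, 0.024], 0.85), ([0.48, -0.045, 0.018], 0.84), ([0.243, 0.296, 0.025], 0.8)]
holder [([0.635, -0.237, 0.048], 0.57)]
bay [([0.618, 0.248, 0.0], 0.92)]
brush_pot [([0.742, 0.017, -0.002], 0.65)]
tongs_block [([0.451, -0.037, 0.039], 0.91), ([0.258, -0.28, 0.033], 0.89), ([0.229, 0.306, 0.033], 0.76)]
tongs_jaws [([0.335, -0.265, 0.017], 0.83), ([0.157, 0.335, 0.022], 0.78), ([0.378, -0.016, 0.019], 0.72)]
tongs_press_grip [([0.523, -0.019, 0.035], 0.64), ([0.299, 0.305, 0.033], 0.61), ([0.203, -0.334, 0.033], 0.48)]
tongs_fixed_grip [([0.512, -0.07, 0.027], 0.75), ([0.19, -0.285, 0.02], 0.64), ([0.286, 0.26, 0.02], 0.64)]
side {'intrinsics': array([[509.88975832,   0.        , 
[... 1035 characters left out ...]
[[371.64829954,   0.        , 319.90201599],
       [  0.        , 371.64829954, 239.44584789],
       [  0.        ,   0.        ,   1.        ]]), 'T_tool_cam': array([[-7.78025262e-05,  9.72421543e-01,  2.33230224e-01,
         6.56433439e-02],
       [ 9.99999982e-01,  3.53143824e-05,  1.86348312e-04,
         1.08657023e-03],
       [ 1.72972732e-04,  2.33230234e-01, -9.72421528e-01,
        -1.69492124e-01],
       [ 0.00000000e+00,  0.00000000e+00,  0.00000000e+00,
         1.00000000e+00]])}
0.9 [ 0.17068485 -0.62719773  0.21461006] [[ 9.64901974e-01  2.62610317e-01 -5.05723572e-05]
 [ 2.62610314e-01 -9.64901974e-01 -6.36398061e-05]
 [-6.55098370e-05  4.81253519e-05 -9.99999997e-01]]
```

View pics/top0.png

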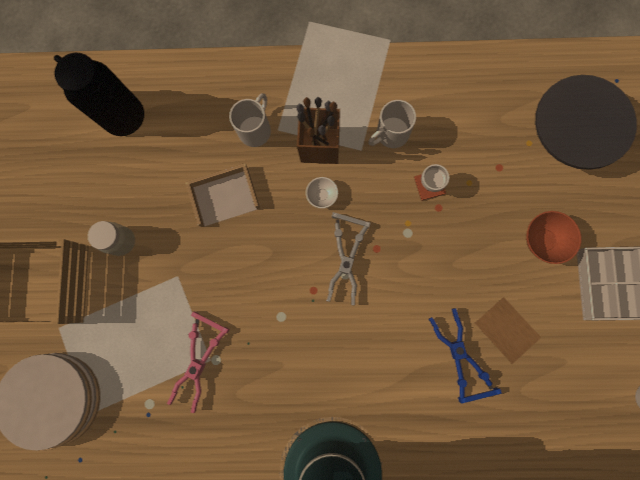

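View pics/side0.png

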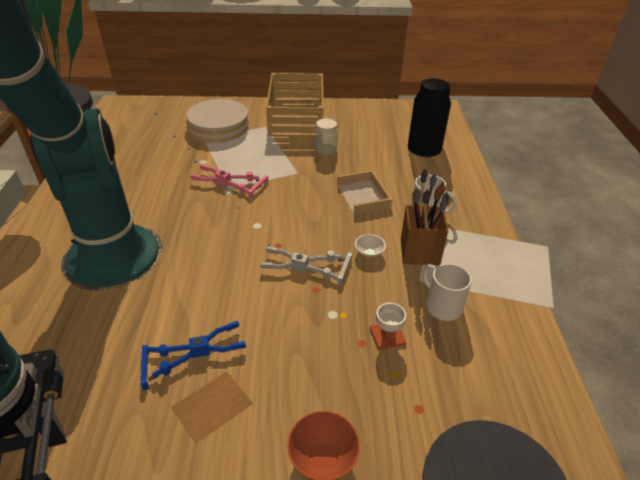

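Top view: the steel tongs are at (346,264), pink ones at (195,370) and blue ones at (458,350). I choose the grey steel ones at (346,264). The holder (white cup on a red foot) is at (433,180); the dish (321,193) and mugs (250,120) and (396,122) could be confused with its cup. The bay is at (225,197) and the brush pot at (320,135). Next I'll measure yaws and check with a close crop.

```bash
python3 - <<'E'
from h import *
for n in("top","side"):
    z=np.load(n+"0.npz");im=z["im"];P=z["P"];hsv=cv2.cvtColor(im,cv2.COLOR_RGB2HSV)
    def near(c,r): return np.hypot(P[...,0]-c[0],P[...,1]-c[1])<r
    def rect(m,t):
        q=P[m]; r=cv2.minAreaRect((q[:,:2]*1000).astype(np.float32)); print(n,t,len(q),"z",np.round(np.percentile(q[:,2],[5,50,95]),3),r)
    red=((hsv[...,0]<10)|(hsv[...,0]>172))&(hsv[...,1]>140)&near((.636,-.24),.07)
    rect(red&(P[...,2]>.004)&(P[...,2]<.013),"foot")
    cup=(P[...,2]>.06)&(P[...,2]<.08)&near((.636,-.24),.06); q=P[cup]; print("cup rim",cv2.minEnclosingCircle((q[:,:2]*1000).astype(np.float32)))
    w=near((.617,.248),.13)&(P[...,2]>.024)&(P[...,2]<.036); rect(w,"walls")
    print(" wall centroid",P[w].mean(0))
    st=near((.451,-.038),.04)&(P[...,2]>.029)&(P[...,2]<.045); rect(st,"block")
top=np.load("top0.npz")["im"]
a=cv2.resize(top[150:320,270:470],None,fx=3,fy=3,interpolation=cv2.INTER_CUBIC)
b=cv2.resize(top[150:240,170:280],None,fx=1.8,fy=1.8,interpolation=cv2.INTER_CUBIC)
c=np.zeros((510,800,3),np.uint8);c[:,:600]=a;c[:162,600:798]=b;save("crop0.png",c)
E
```

```text
top foot 229 z [0.005 0.007 0.011] ((621.3989868164062, -233.72567749023438), (87.49748992919922, 46.1369514465332), 57.4293098449707)
cup rim ((638.3999633789062, -241.1699981689453), 30.305036544799805)
top walls 563 z [0.025 0.03  0.033] ((620.6448974609375, 247.16567993164062), (109.70414733886719, 146.85031127929688), 17.109146118164062)
 wall centroid [0.6376567  0.25374045 0.02931234]
top block 181 z [0.031 0.034 0.038] ((449.9512939453125, -39.771240234375), (25.551189422607422, 35.72430419921875), 72.54691314697266)
side foot 424 z [0.005 0.008 0.011] ((639.6778564453125, -243.95834350585938), (58.128231048583984, 59.6328125), 14.793572425842285)
cup rim ((639.1010131835938, -242.20504760742188), 31.61995506286621)
side walls 328 z [0.025 0.028 0.032] ((623.6436157226562, 245.30841064453125), (110.05781555175781, 156.49452209472656), 17.429136276245117)
 wall centroid [0.63758988 0.24532378 0.0281274 ]
side block 138 z [0.03  0.033 0.036] ((453.12188720703125, -41.07417297363281), (30.03359603881836, 36.38431930541992), 73.19950866699219)
```

View pics/crop0.png

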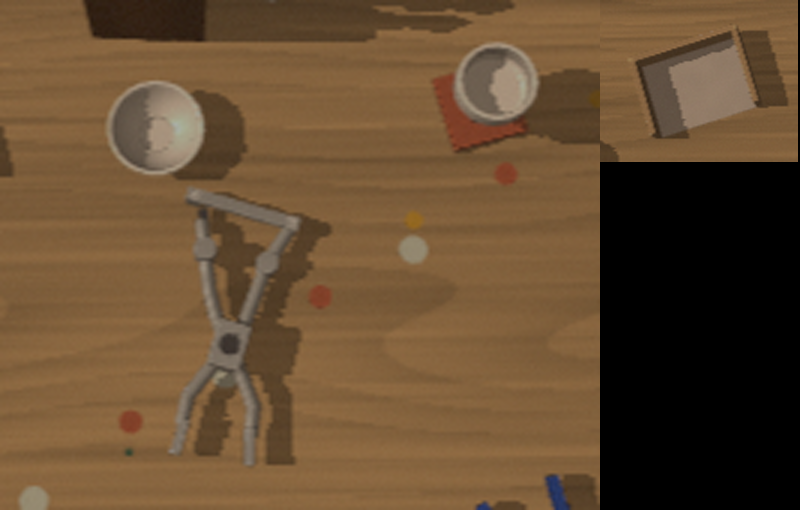

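Crop: the chosen steel tongs have the block at (230,343), posts at (205,247) and (267,262) and jaws pointing down. The holder's foot shows at (460,115), and the bay inset opens downwards (-x) with yaw about +17°. Now grip the block, after an IK check.

```bash
cat >> h.py <<'E'
def R(yaw):  # tool down, tool x at yaw, tool y across
    c,s=np.cos(yaw),np.sin(yaw); return np.array([[c,s,0],[s,-c,0],[0,0,-1.]])
def at(T,lx,ly,z):
    c,s=np.cos(T[2]),np.sin(T[2]); return np.array([T[0]+c*lx-s*ly,T[1]+s*lx+c*ly,z])
D=np.pi/180
TONGS=(.4515,-.040,162.8*D); HOLD=(.6385,-.242,14.8*D); BAY=(.618,.247,17.2*D)
def st(tag=""):
    s=env.sense(); print(tag,"t%.1f"%s["t"],np.round(s["ee_pos"],4),"w%.4f"%s["gripper_width"],"g%.1f"%s["grasp_force"],"F",np.round(s["wrist_force"],1)); return s
E
python3 - <<'E'
from h import *
for f in (0,np.pi):
    for nm,T,lx,z in(("pick",TONGS,0,.1),("pick",TONGS,0,.006),("holder",HOLD,-136,.1),("holder",HOLD,-76,.006),("post",HOLD,-143,.006),("bay",BAY,-76,.006),("bayback",BAY,-200,.006)):
        q=solver.inverse_kinematics(at(T,lx/1000,0,z),R(T[2]+f)); print(f,nm,None if q is None else np.round(q,2))
E
```

```text
0 pick [ 0.7   0.45 -0.81  2.12  0.48  0.76  0.85]
0 pick [ 0.47  0.58 -0.55  2.17  0.58  0.54  0.76]
0 holder [ 0.59  0.5  -0.19  1.86  0.13  0.79 -0.98]
0 holder [ 0.51  0.7  -0.17  1.78  0.17  0.68 -1.07]
0 post [ 0.57  0.64 -0.16  1.91  0.16  0.61 -1.  ]
0 bay [-0.05  0.73 -0.53  1.85  0.54  0.71 -2.15]
0 bayback [-0.02  0.6  -0.56  2.14  0.6   0.56 -2.29]
3.141592653589793 pick [ 0.38  0.35 -0.42  2.14  0.22  0.69 -2.06]
3.141592653589793 pick [ 0.24  0.52 -0.26  2.18  0.29  0.47 -2.12]
3.141592653589793 holder [ 0.98  0.62 -0.72  1.84  0.52  0.89  1.85]
3.141592653589793 holder [ 0.83  0.8  -0.64  1.76  0.64  0.8   1.71]
3.141592653589793 post [ 0.93  0.74 -0.63  1.88  0.64  0.73  1.75]
3.141592653589793 bay [ 0.19  0.89 -0.9   1.83  0.89  0.89  0.73]
3.141592653589793 bayback [ 0.24  0.74 -0.9   2.12  0.91  0.73  0.59]
```

```bash
python3 - <<'E'
from h import *
env.reach(at(TONGS,0,0,.14),R(TONGS[2])); st("above")
env.movel(at(TONGS,0,0,.006),R(TONGS[2]),rate=.15); st("down")
effector.grasp(30); st("grip")
p=at(TONGS,0,0,.10); env.movel(p,rate=.15); st("up")
im,d=viewer.read_camera("wrist"); save("w1.png",im)
for k in("tongs_jaws","tongs_block","tongs_press_grip","tongs_fixed_grip"):
    print(k,[(np.round(r["at"],3).tolist(),round(r["score"],2)) for r in tip_of("top",k)][:3] if k=="" else "")
E
```

```text
above t3.2 [ 0.4517 -0.041   0.14  ] w0.0919 g0.0 F [-0.4  0.2  0. ]
down t4.3 [ 0.452  -0.0399  0.0065] w0.0922 g0.0 F [-0.  -0.3 -0.5]
grip t5.3 [ 0.4515 -0.0398  0.006 ] w0.0257 g30.0 F [-0.3  0.5 -0.6]
up t6.1 [ 0.4507 -0.0404  0.0993] w0.0256 g30.0 F [-0.4 -0.2 -4.3]
tongs_jaws 
tongs_block 
tongs_press_grip 
tongs_fixed_grip
```

View pics/w1.png

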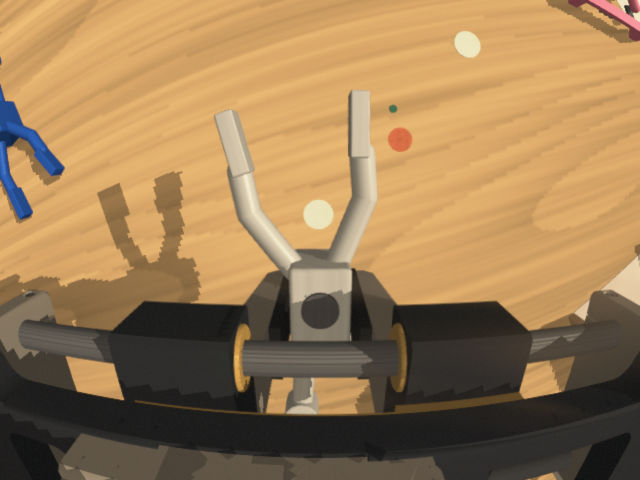

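The wrist view shows the block centred in the fingers at (320,310), with the rigid pad at (360,125) and the open swinging pad at (233,140). Next: turn, go behind the holder, and look before inserting.

```bash
python3 - <<'E'
from h import *
env.reach(at(HOLD,-.140,-.004,.10),R(HOLD[2])); st("behind")
env.movel(at(HOLD,-.140,-.004,.010),R(HOLD[2]),rate=.15); s=st("low")
im,d=viewer.read_camera("wrist"); save("w2.png",im)
print("holder",[(np.round(r["at"],4).tolist(),round(r["score"],2)) for r in tip_of("wrist","holder")][:2])
# measure cup / foot from wrist depth
c=viewer.camera_info("wrist");K=c["intrinsics"];v,u=np.mgrid[0:480,0:640]
x=(u-K[0,2])/K[0,0];y=(v-K[1,2])/K[1,1];r=np.hypot(x,y)+1e-9
k=np.tan(np.minimum(r,1.4))/r*d
P=np.stack([x*k,-y*k,-d],-1)@c["T_tool_cam"][:3,:3].T+c["T_tool_cam"][:3,3]
W=P@s["tcp_rot"].T+s["ee_pos"]
hsv=cv2.cvtColor(im,cv2.COLOR_RGB2HSV)
near=(np.hypot(W[...,0]-HOLD[0],W[...,1]-HOLD[1])<.06)&(d>0)
red=near&((hsv[...,0]<10)|(hsv[...,0]>172))&(hsv[...,1]>140)&(W[...,2]<.013)&(W[...,2]>.004)
rim=near&(W[...,2]>.066)&(W[...,2]<.08)
for m in(red,rim):
    q=(W[m][:,:2]*1000).astype(np.float32); print(len(q),cv2.minAreaRect(q),cv2.minEnclosingCircle(q)) if len(q)>10 else 0
E
```

```text
behind t7.7 [ 0.5041 -0.2806  0.0994] w0.0255 g30.0 F [ 0.9  0.3 -3.4]
low t8.4 [ 0.5049 -0.2818  0.0106] w0.0258 g30.0 F [ 0.5 -0.3 -3.5]
holder [([0.6367, -0.2419, 0.0003], 0.93)]
5292 ((625.3099365234375, -245.0550537109375), (31.613285064697266, 59.37547302246094), 14.821141242980957) ((626.3626708984375, -244.9218292236328), 33.026615142822266)
763 ((612.4833374023438, -247.78521728515625), (5.164083480834961, 30.69488525390625), 13.367070198059082) ((614.9954223632812, -247.18826293945312), 15.347542762756348)
```

View pics/w2.png

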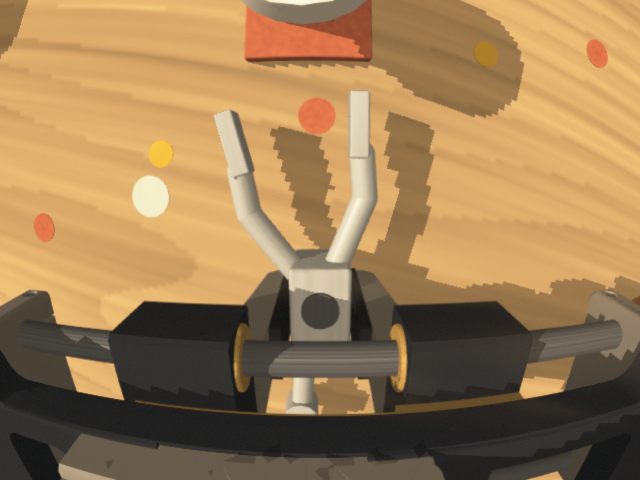

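The wrist view shows the foot front edge at (308,60), square to the jaws; its depth gives the holder at (.639,-.2415), yaw 14.8°. Insert, set down and squeeze.

```bash
sed -i 's/HOLD=(.6385,-.242,/HOLD=(.639,-.2415,/' h.py; cat >> h.py <<'E'
def local(T):
    s=env.sense();d=s["ee_pos"][:2]-np.array(T[:2]);c,n=np.cos(T[2]),np.sin(T[2]);return np.array([c*d[0]+n*d[1],-n*d[0]+c*d[1]])*1000
def wcloud():
    s=env.sense(); im,d=viewer.read_camera("wrist"); c=viewer.camera_info("wrist");K=c["intrinsics"];v,u=np.mgrid[0:480,0:640]
    x=(u-K[0,2])/K[0,0];y=(v-K[1,2])/K[1,1];r=np.hypot(x,y)+1e-9
    k=np.tan(np.minimum(r,1.4))/r*d
    P=np.stack([x*k,-y*k,-d],-1)@c["T_tool_cam"][:3,:3].T+c["T_tool_cam"][:3,3]
    return im,P@s["tcp_rot"].T+s["ee_pos"],d
E
python3 - <<'E'
from h import *
env.movel(at(HOLD,-.076,-.004,.010),R(HOLD[2]),rate=.08); st("in")
env.movel(at(HOLD,-.076,-.004,.0065),rate=.05); s=st("down")
p=s["ee_pos"]; effector.release(); st("rel")
env.movel(at(HOLD,-.076,-.004,.065),rate=.15)
env.movel(at(HOLD,-.143,-.009,.065),rate=.15)
im,d=viewer.read_camera("wrist"); save("w3.png",im)
for k in("tongs_press_grip","tongs_fixed_grip","tongs_block"):
  for r in tip_of("wrist",k)[:2]:
    d_=np.array(r["at"])[:2]-HOLD[:2]; c,n=np.cos(HOLD[2]),np.sin(HOLD[2]); print(k,round(r["score"],2),np.round([1000*(c*d_[0]+n*d_[1])+76,1000*(-n*d_[0]+c*d_[1])],1))
st("over posts")
E
```

```text
in t9.5 [ 0.5658 -0.2651  0.0098] w0.0258 g30.0 F [ 0.9  0.8 -2.4]
down t9.7 [ 0.566  -0.265   0.0063] w0.0256 g30.0 F [-0.2  0.7 -3.1]
rel t10.8 [ 0.5665 -0.2648  0.0065] w0.0919 g0.0 F [ 0.3 -0.3  0. ]
tongs_press_grip 0.93 [-64.2 -41.6]
tongs_fixed_grip 0.88 [-67.1   3.7]
tongs_block 0.57 [-1.9 -4.1]
over posts t12.1 [ 0.5041 -0.286   0.0649] w0.0921 g0.0 F [ 0.4 -0.   0.3]
```

View pics/w3.png

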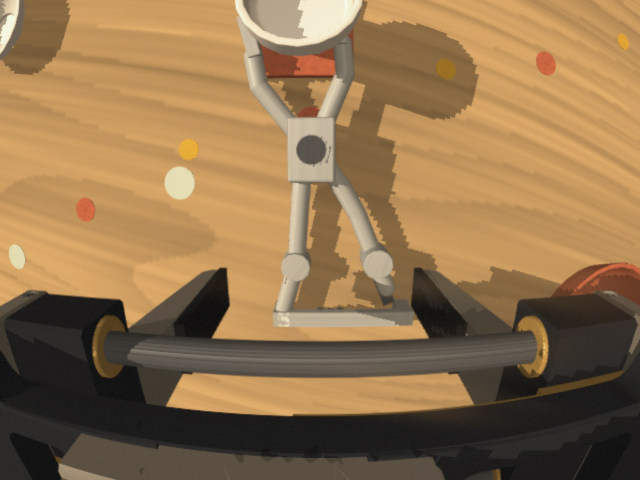

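The jaws sit around the stem at (300,40), the posts are at (295,266) and (378,264), and both fingers clear them. Squeeze.

```bash
python3 - <<'E'
from h import *
env.movel(at(HOLD,-.143,-.009,.005),rate=.12); st("low")
effector.grasp(6); st("g6"); 
effector.grasp(32); st("g32"); env.pause(.3); s=st("g32b"); print("local",local(HOLD))
E
```

```text
low t12.8 [ 0.5034 -0.2867  0.0052] w0.0921 g0.0 F [-0.  -0.3  0.9]
g6 t13.6 [ 0.5021 -0.2843  0.0053] w0.0553 g6.0 F [-4.4  4.9  7.4]
g32 t14.0 [ 0.5027 -0.2857  0.0055] w0.0275 g32.0 F [-3.   1.5  4.7]
g32b t14.3 [ 0.5027 -0.2857  0.0054] w0.0278 g32.0 F [-2.   2.1  4.7]
local [-143.07210315   -7.899423  ]
```

```bash
python3 - <<'E'
from h import *
effector.release(); s=st("rel")
env.movel(at(HOLD,-.143,-.009,.09),rate=.15)
im,W,d=wcloud(); save("w4.png",im); np.savez("w4.npz",im=im,W=W,d=d)
for k in("tongs_press_grip","tongs_fixed_grip","tongs_block","tongs_bar","holder","tongs_jaws"):
  for r in tip_of("wrist",k)[:1]:
    d_=np.array(r["at"])[:2]-HOLD[:2]; c,n=np.cos(HOLD[2]),np.sin(HOLD[2]); print(k,round(r["score"],2),np.round([1000*(c*d_[0]+n*d_[1])+76,1000*(-n*d_[0]+c*d_[1])],1))
E
```

```text
rel t15.3 [ 0.5031 -0.2867  0.005 ] w0.0919 g0.0 F [-0.3  0.2 -1.1]
tongs_press_grip 0.9 [-72.  -19.1]
tongs_fixed_grip 0.88 [-63.7  -1.5]
tongs_block 0.85 [ 1.2 -6. ]
tongs_bar 0.84 [-101.8  -34.4]
holder 0.62 [76.1  1.3]
```

View pics/w4.png

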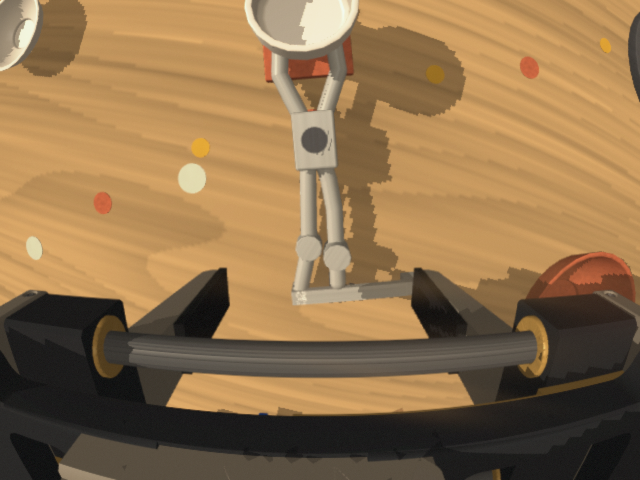

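The tongs are locked (posts at (308,247) and (337,257), together) and rotated slightly along with the holder. I'll measure the block's new yaw and regrip it.

```bash
python3 - <<'E'
from h import *
z=np.load("w4.npz");W=z["W"];im=z["im"];d=z["d"];hsv=cv2.cvtColor(im,cv2.COLOR_RGB2HSV)
T=(*at(HOLD,-.076,-.006,0)[:2],HOLD[2])
v,u=np.mgrid[0:480,0:640]
m=(v>100)&(v<180)&(u>285)&(u<345)&(W[...,2]>.031)&(W[...,2]<.040)
q=(W[m][:,:2]*1000).astype(np.float32);print(T,len(q),cv2.minAreaRect(q))
red=(v<100)&(u<400)&(u>240)&((hsv[...,0]<10)|(hsv[...,0]>172))&(hsv[...,1]>140)&(W[...,2]<.013)&(W[...,2]>.004)
q=(W[red][:,:2]*1000).astype(np.float32);print(len(q),cv2.minAreaRect(q))
E
```

```text
(np.float64(0.5670540970136758), np.float64(-0.26671481793474683), 0.2583087292951608) 2451 ((572.649169921875, -265.4376525878906), (35.98312759399414, 26.070096969604492), 20.131921768188477)
1165 ((626.86376953125, -246.05325317382812), (27.55097198486328, 59.451080322265625), 20.082984924316406)
```

```bash
echo 'T2=(.5726,-.2654,20.1*D); T3=(*at(BAY,-.076,0,0)[:2],BAY[2])' >> h.py; python3 - <<'E'
from h import *
env.movel(at(T2,0,0,.09),R(T2[2]),rate=.15)
env.movel(at(T2,0,0,.0055),rate=.12); st("down")
effector.grasp(45); st("grip")
env.movel(at(T2,0,0,.03),rate=.06); st("lift1")
env.movel(at(T2,0,0,.10),rate=.12); st("lift2")
im,W,d=wcloud(); save("w5.png",im)
im2,P,_=cloud("top"); np.savez("top5.npz",im=im2,P=P)
z=np.load("top0.npz");b=[]
for lx in(-.03,0,.03):
    p=at(BAY,lx,0,0);m=np.hypot(P[...,0]-p[0],P[...,1]-p[1])<.008;b.append(round(float(np.median(P[...,2][m])),4))
print("floor z",b)
E
```

```text
down t17.9 [ 0.5731 -0.2656  0.0061] w0.0915 g0.0 F [ 0.1 -0.  -0.2]
grip t18.9 [ 0.5724 -0.2651  0.0054] w0.0254 g45.0 F [-0.9  0.8  0.2]
lift1 t19.5 [ 0.5726 -0.2655  0.0303] w0.0258 g45.0 F [ 0.1  0.1 -4.9]
lift2 t20.2 [ 0.572  -0.2652  0.0994] w0.0257 g45.0 F [ 0.5  0.8 -5. ]
floor z [0.0006, 0.0001, 0.0007]
```

View pics/w5.png

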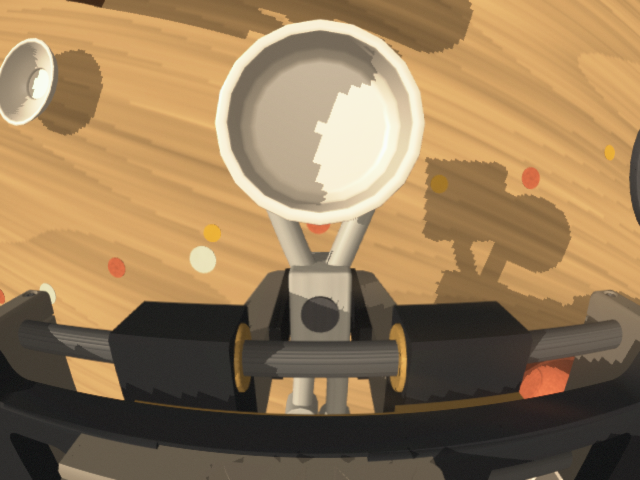

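The holder is up and upright, with the cup centred at (320,120). Carry it round the pot to the bay.

```bash
python3 - <<'E'
from h import *
env.movel([.49,-.15,.10],rate=.2)
env.movel([.48,.08,.10],R(T3[2]),rate=.2)
env.movel(at(T3,0,0,.10),rate=.15); st("above bay")
env.movel(at(T3,0,0,.02),rate=.12); st()
env.movel(at(T3,0,0,.0065),rate=.03); st("down")
im,P,_=cloud("top"); np.savez("top6.npz",im=im,P=P); im2,_,_=cloud("side")
c=np.zeros((540,800,3),np.uint8)
c[:,:400]=cv2.resize(im[130:265,160:260],(400,540)); c[:400,400:]=cv2.resize(im2[140:260,300:420],(400,400)); save("bay6.png",c)
E
```

```text
above bay t23.7 [0.5451 0.2232 0.0998] w0.0255 g45.0 F [ 0.3 -1.2 -4. ]
 t24.5 [0.546  0.2248 0.0206] w0.0255 g45.0 F [ 0.5 -0.3 -4.7]
down t25.1 [0.5453 0.2245 0.0064] w0.0257 g45.0 F [-0.2 -0.7 -4.9]
```

View pics/bay6.png

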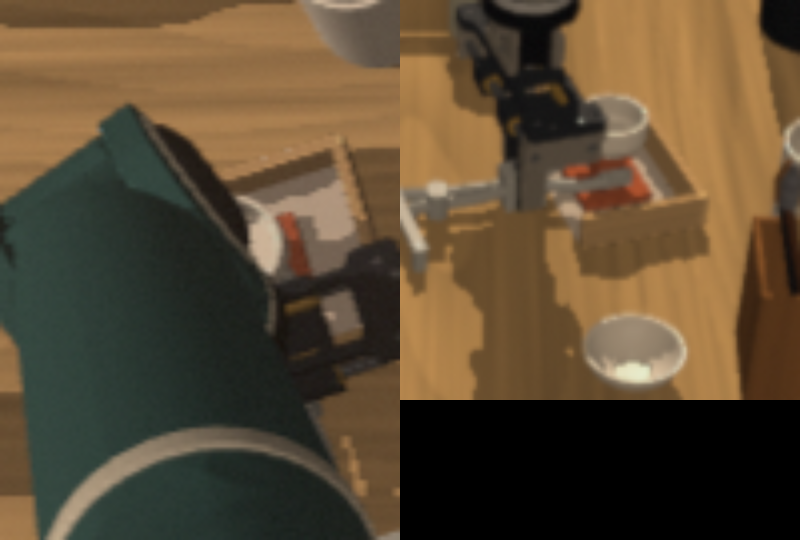

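The side crop shows the foot at (610,183) within the bay walls, with the tongs coming in through the open end. The wrist force still carries the weight, so I lower the last mm, let go and measure.

```bash
python3 - <<'E'
from h import *
for z in(.0055,.0048,.004):
    env.movel(at(T3,0,0,z),rate=.02); env.pause(.15)
    if st(z)["wrist_force"][2]>-2: break
effector.release(); st("rel")
env.movel(at(T3,0,0,.09),rate=.15)
env.movel(at(T3,-.075,-.010,.09),rate=.15)
im,W,d=wcloud(); save("w7.png",im); np.savez("w7.npz",im=im,W=W,d=d)
hsv=cv2.cvtColor(im,cv2.COLOR_RGB2HSV);v,u=np.mgrid[0:480,0:640]
def loc(p):
    e=np.array(p)[:2]-BAY[:2];c,n=np.cos(BAY[2]),np.sin(BAY[2]);return np.round([1000*(c*e[0]+n*e[1]),1000*(-n*e[0]+c*e[1])],1)
near=np.hypot(W[...,0]-T3[0],W[...,1]-T3[1])<.025
q=(W[near&(W[...,2]>.031)&(W[...,2]<.04)][:,:2]*1000).astype(np.float32);r=cv2.minAreaRect(q);print("block",r,loc(np.array(r[0])/1000))
red=(v<140)&((hsv[...,0]<10)|(hsv[...,0]>172))&(hsv[...,1]>140)&(W[...,2]<.014)&(W[...,2]>.004)&(np.hypot(W[...,0]-BAY[0],W[...,1]-BAY[1])<.06)
q=(W[red][:,:2]*1000).astype(np.float32);r=cv2.minAreaRect(q);print("foot",r,[loc(p/1000) for p in cv2.boxPoints(r)], np.median(W[red][:,2]))
fl=(np.hypot(W[...,0]-BAY[0],W[...,1]-BAY[1])<.1)&(hsv[...,1]<60)&(W[...,2]<.006)
for k in("tongs_press_grip","tongs_fixed_grip","bay"):
  for r in tip_of("wrist",k)[:1]: print(k,np.round(r["at"],4),loc(r["at"])+[76,0],round(r["score"],2))
E
```

```text
0.0055 t25.6 [0.5455 0.2246 0.0056] w0.0260 g45.0 F [ 0.9  0.3 -4.1]
0.0048 t26.0 [0.5456 0.2246 0.0054] w0.0257 g45.0 F [-1.6 -1.2  6.2]
rel t27.0 [0.5454 0.2245 0.0048] w0.0920 g0.0 F [ 0.1  0.4 -0. ]
block ((546.116943359375, 223.65557861328125), (35.14118194580078, 26.26376724243164), 16.85894203186035) [-75.6  -1. ]
foot ((602.119873046875, 240.80111694335938), (29.41008758544922, 59.58778381347656), 17.948776245117188) [array([-32.1,  28.4]), array([-31.3, -31.2]), array([ -1.9, -30.8]), array([-2.7, 28.8])] 0.007324281692244611
tongs_press_grip [0.4723 0.1945 0.029 ] [-78.7  -7.1] 0.91
tongs_fixed_grip [0.4771 0.214  0.0198] [-68.4  10.1] 0.76
```

View pics/w7.png

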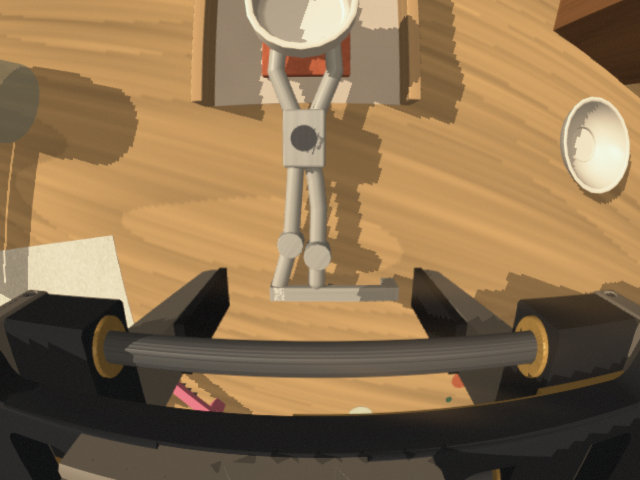

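The holder stands inside the bay (foot edge 18 mm in from the open end) at (305,60). The tongs are locked, with the spring grip at (317,257) — the taller, right-hand post. Press it down with shut fingers.

```bash
python3 - <<'E'
from h import *
effector.grasp(10)
env.movel(at(T3,-.076,-.0100,.045),rate=.15); st("over")
for z in(.034,.031,.029,.0275,.0265):
    env.movel(at(T3,-.076,-.010,z),rate=.03); s=st(z)
env.pause(.4); st("held")
env.movel(at(T3,-.076,-.010,.045),rate=.05)
env.movel(at(T3,-.076,-.010,.10),rate=.15)
effector.release()
for k in("x",):
  im,W,d=wcloud(); save("w8.png",im)
  for k in("tongs_press_grip","tongs_fixed_grip"):
    for r in tip_of("wrist",k)[:1]:
      e=np.array(r["at"])[:2]-T3[:2];c,n=np.cos(T3[2]),np.sin(T3[2]); print(k,np.round([1000*(c*e[0]+n*e[1]),1000*(-n*e[0]+c*e[1])],1),round(r["score"],2))
near=np.hypot(W[...,0]-T3[0],W[...,1]-T3[1])<.025
q=(W[near&(W[...,2]>.031)&(W[...,2]<.04)][:,:2]*1000).astype(np.float32);print("block",cv2.minAreaRect(q))
st()
E
```

```text
over t30.4 [0.4756 0.1926 0.0449] w0.0007 g0.0 F [-0.6  0.1 -0.3]
0.034 t30.9 [0.4757 0.1925 0.034 ] w0.0006 g0.0 F [ 0.  -0.2  0.3]
0.031 t31.2 [0.4763 0.1927 0.0315] w0.0007 g2.4 F [-0.4 -0.8  4.6]
0.029 t31.4 [0.4758 0.1925 0.029 ] w0.0005 g0.0 F [ 0.3 -0.4 -0. ]
0.0275 t31.7 [0.4756 0.1925 0.0273] w0.0003 g0.0 F [1.3 0.7 0.5]
0.0265 t31.9 [0.4757 0.1925 0.0264] w0.0005 g0.0 F [ 0.1  0.7 -0.4]
held t32.3 [0.4758 0.1925 0.0265] w0.0005 g0.0 F [0.5 0.1 0.1]
tongs_press_grip [-67.5 -40.2] 0.73
tongs_fixed_grip [-69.6   8.8] 0.85
block ((545.7311401367188, 224.42733764648438), (35.62471008300781, 26.340627670288086), 16.075166702270508)
 t34.9 [0.4757 0.1925 0.1   ] w0.0922 g0.0 F [-0.4 -0.2  0.6]
```

View pics/w8.png

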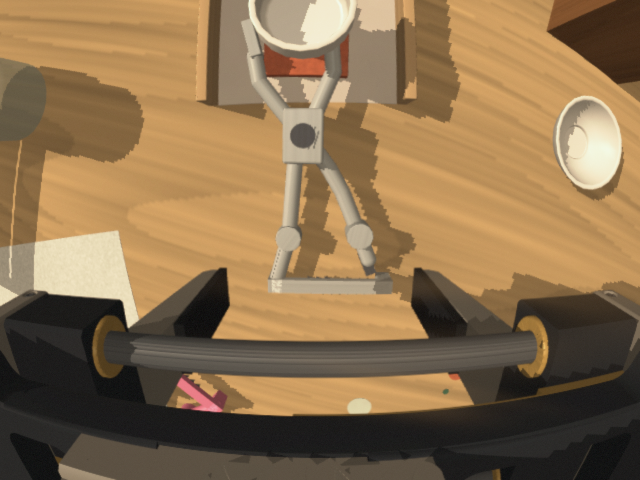

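The tongs are open (posts at (288,238) and (359,236), swinging pad at (250,40)). Grip the block, ease the rigid pad off the stem, and draw back.

```bash
python3 - <<'E'
from h import *
T=(.5457,.2244,16.3*D)
env.movel(at(T,0,0,.09),R(T[2]),rate=.15)
env.movel(at(T,0,0,.006),rate=.12)
effector.grasp(25); st("grip")
env.movel(at(T,0,0,.0095),rate=.03); st("lift")
env.movel(at(T,0,-.005,.0095),rate=.03); st("side")
env.movel(at(T,-.130,-.008,.0095),rate=.08); st("back")
for z in(.0065,.0055,.0047):
    env.movel(at(T,-.130,-.008,z),rate=.03); env.pause(.15)
    if st(z)["wrist_force"][2]>-1: break
effector.release()
env.movel(at(T,-.130,-.008,.12),rate=.15)
env.movel([.42,0,.30],rate=.25); st("clear")
im,P,_=cloud("top"); im2,P2,_=cloud("side"); np.savez("fin.npz",P=P,P2=P2,im=im,im2=im2)
c=np.zeros((600,800,3),np.uint8); c[:300,:400]=cv2.resize(im,(400,300)); c[:300,400:]=cv2.resize(im2,(400,300)); c[300:,:400]=cv2.resize(im2[130:250,240:400],(400,300)); c[300:,400:]=cv2.resize(im[150:330,140:380],(400,300)); save("fin.png",c)
hsv=cv2.cvtColor(im2,cv2.COLOR_RGB2HSV)
red=((hsv[...,0]<10)|(hsv[...,0]>172))&(hsv[...,1]>140)&(P2[...,2]<.014)&(P2[...,2]>.003)&(np.hypot(P2[...,0]-BAY[0],P2[...,1]-BAY[1])<.07)
print(cv2.minAreaRect((P2[red][:,:2]*1000).astype(np.float32)))
for k in("holder","tongs_block","dish"): print(k,[np.round(r["at"],3).tolist() for r in tip_of("side",k)[:3]])
E
```

```text
grip t37.4 [0.5456 0.2246 0.006 ] w0.0260 g25.0 F [ 0.6  0.8 -0.3]
lift t37.7 [0.5456 0.2242 0.0094] w0.0260 g25.0 F [ 0.1 -0.3 -3.3]
side t38.0 [0.5472 0.219  0.0094] w0.0253 g25.0 F [-0.6 -0.4 -3.2]
back t39.8 [0.4236 0.1804 0.0095] w0.0256 g25.0 F [ 0.3  1.1 -3.6]
0.0065 t40.2 [0.4232 0.1802 0.0064] w0.0258 g25.0 F [-0.7 -0.6 -3.1]
0.0055 t40.6 [0.4233 0.1803 0.0059] w0.0255 g25.0 F [-0.8 -0.3  5.9]
clear t43.7 [0.4193 0.0009 0.2989] w0.0919 g0.0 F [ 0.7 -0.4  0.9]
((617.6276245117188, 241.53411865234375), (59.6937370300293, 63.65404510498047), 14.598808288574219)
holder [[0.615, 0.243, 0.002]]
tongs_block [[0.428, 0.184, 0.037], [0.227, 0.304, 0.034], [0.257, -0.281, 0.033]]
dish [[0.62, 0.017, 0.002]]
```

View pics/fin.png

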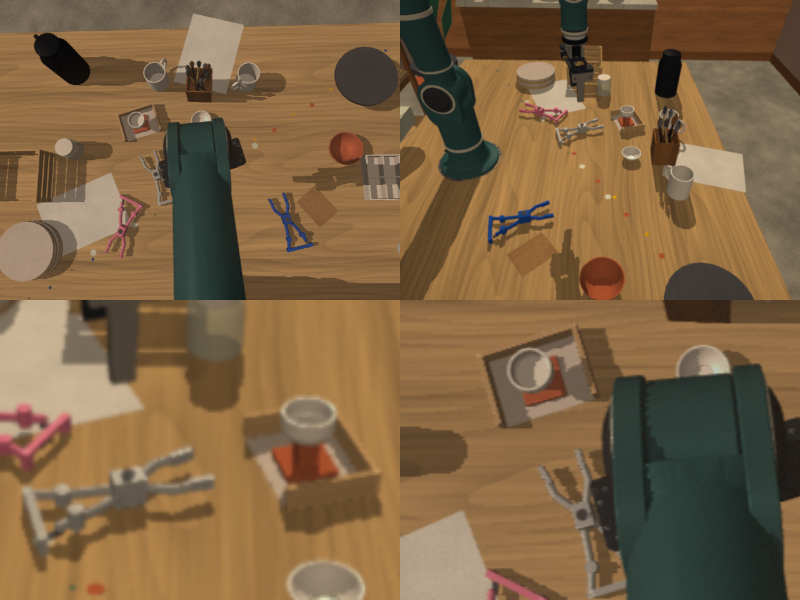

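The final view shows the holder upright inside the bay, with the tongs open, flat and clear of it, and the other things undisturbed.

```bash
python3 -c "
from h import *
print(workorder.finish_job())"
```

```text
the job is handed in; nothing more can be done
None
```

The holder stands upright, wholly inside the drying bay; the tongs lie open and flat on the table, about 80 mm clear of it. I handed the job in at about 44 s of the allowed 72 s and got no verdict back.

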